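Put the spice jars and the dropper back on their own coasters

ROBOT

A 6-joint arm with a two-finger parallel gripper is mounted at the origin on a cart in front of the work surface, level with it; the furniture and walls round the work are solid. World frame = base frame: x ahead of the robot, y to its left, z up, the work surface at z = 0. Lengths are in m, angles in rad, forces in N, time in s.
With the tool pointing down it reaches from about 0.35 to 0.875 m from the base axis. Payload 4.2 kg.
Tool frame: the origin (TCP) lies where the fingers leave the gripper's body, on its centre line; the fingertips stand 70 mm ahead of it and the grasp point (between the pads) lies 51 mm ahead of it; z points along the fingers, y is the line along which they close (so a half turn about z gives the same grasp; the last joint's range is limited). The gripper opens to 87 mm and grips with 3 to 60 N. Pads are 19 mm wide; open, the fingers measure 117 mm over their backs; the gripper's body (75 mm by 190 mm) begins 51 mm behind the grasp point.
Start: joints at [1.598, 0.385, 0.008, 0, -1.194, -0.259], TCP at [0.144, 0.608, 0.292] pointing down, gripper open.
Joint ranges: [-3.14, 3.14], [-1.21, 2.06], [-1.07, 1.41], [-3.16, 2.05], [-2.99, -0.16], [-3.1, 3.1]. Speed limits (rad/s): [2.79, 2.79, 3.14, 3.14, 3.14, 3.14].

INTERFACE

Orientations are given as a rotation vector (axis times angle).
In Python, from workcell import manip gives the robot as it stands.
- The arm moves only by the shell command python3 -m creep 'ROWS'. ROWS is JSON, a list that holds one entry, the list of rows, each a list of 5 numbers: the gripper's target within -1 to 1 (fully open at 1, half-way at 0, shut at -1), then the shift along the world's x, y, z in units of 0.2 m (1.0 is 0.2 m), then the turn about the world's z in units of 45 degrees (1.0 is 45 degrees). In form: [[[grip, x, y, z, twist], ...]]. A call has 1 to 5 rows; each row is the pose to reach, as a shift and turn from the pose commanded when the call began; what a row does not reach only later rows make up. A row lasts 1/10 s, in which the tool goes at most 50 mm and 8.59 degrees, less where a joint would pass 70% of its speed; a pose out of reach is approached as far as the arm can. A call with a number of a shift or a turn outside -1 to 1 is refused whole. A call with a gripper value outside its range is refused whole. The fingers move at their own pace and stop on an object; the grip force is fixed at half the most. Time passes only in rows, so rows that repeat a pose let the fingers close. It gives the time, the measured TCP pose, the force, the opening and the grip force at its end, in the units of the state.
- manip.observe(): the state, without advancing time (a new reading comes with each control period).
- manip.capture(name): name is "scene" or "top" or "wrist"; returns the picture (384x512x3 uint8, red, green, blue); there is no depth.
- manip.camera_model(name): a dict with "K" (3x3 intrinsics, pixels), "k1" (the pictures are not rectified: a ray, as slopes to the right and down, at radius r is drawn at 1 + k1 r^2 times it, then the intrinsics apply), "rvec" (rotation vector, rad) and "tvec" (3), from world to camera coordinates, as OpenCV has them. Camera axes: x right, y down, z forward; pixel columns grow to the right and rows downward; lengths in m; the calibration is good to about 2 mm. A picture is of the moment at which its call begins: read the wrist's pose just before it. camera_model takes no time and is no camera call; for the wrist camera it gives the pose at the moment of the call.
- manip.close_job(): hands the job in; it is judged then, once.
Trained networks look in the newest picture that a camera, given by its name, has taken for a name from the list of things; names that differ only in an ending like _2 or _b are one class to them, and where a whole thing is asked for, a point or a joint stands for the part that bears it (a point fixed in the world has none). Each returns a list of dicts, best first, with "conf" (0 to 1); they miss things now and then, are a little off and sometimes report something else, mostly with a low value. They report only what shows in the picture. A call takes as long as a camera call. They do not tell look-alikes from the thing itself.
- manip.look_for(camera, thing): "box" ([left, top, width, height] in pixels, round what is visible of it).
- manip.masks_of(camera, thing): "region" (384x512 bool, what is visible of it) and "box" ([left, top, width, height] in pixels, round what is visible of it).
The state is a dict: "time": time; "joint_pos": joint angles; "qd": joint speeds; "tau": joint torques, N m; "tcp_pos": TCP position; "eef_rot": TCP orientation; "force": force on the tool from outside, world axes, zero at the start; "torque": the same for the moment, N m; "gripper_width": finger opening in m; "finger_force": force on a finger pad.
Only numpy, scipy, OpenCV 4.12 (cv2) and the standard library are available. Lean on these libraries where they do the work, as an engineer would, in place of code of your own. Each camera call takes 0.05 s, during which the arm holds its last target. There are 200 camera calls.

TASK

Put the three spice jars and the dropper bottle that stand about the counter back on their coasters: each goes on the coaster of the same colour as its cap (red, yellow, white, and black for the dropper bottle). Set each one down gently so that it stands upright and flat inside the coaster's rim, knock nothing over, and let go of them all.

Things in the scene. Friction and masses are not known exactly. Their poses are not given: they have to be found in the camera images.
- red_jar_mid (a point): Centre of the spice jar with a bright red cap, half-way up: it stands upright on the counter: 46 mm in diameter, 97 mm tall, loose, about 0.1 kg. The point lies on its axis, 48.5 mm above its underside; z is up along the axis. Round and of nearly the same width up to the top of the cap, so it can be gripped at any height. Jars and coasters stand in two rows along y, 0.18 m or more apart in x, with an egg, a lime (both under 50 mm tall) and a flat fork between the rows.
- red_jar_floor (a point): Centre of the round red coaster, a shallow dish fixed to the counter: 74 mm across outside, 66 mm across inside, rim 10 mm high. The point lies on the top of its inner floor, 4 mm above the counter, so the rim's top is 6 mm above the point; z is up.
- yellow_jar_mid (a point): Centre of the spice jar with a mustard-yellow cap, half-way up: it stands upright on the counter: 45 mm in diameter, 98 mm tall, loose, about 0.1 kg. The point lies on its axis, 49 mm above its underside; z is up along the axis. Round and of nearly the same width up to the top of the cap, so it can be gripped at any height. Jars and coasters stand in two rows along y, 0.18 m or more apart in x, with an egg, a lime (both under 50 mm tall) and a flat fork between the rows.
- yellow_jar_floor (a point): Centre of the round yellow coaster, a shallow dish fixed to the counter: 73 mm across outside, 65 mm across inside, rim 10 mm high. The point lies on the top of its inner floor, 4 mm above the counter, so the rim's top is 6 mm above the point; z is up.
- white_jar_mid (a point): Centre of the spice jar with a white cap, half-way up: it stands upright on the counter: 40 mm in diameter, 105 mm tall, loose, about 0.1 kg. The point lies on its axis, 52.5 mm above its underside; z is up along the axis. Round and of nearly the same width up to the top of the cap, so it can be gripped at any height. Jars and coasters stand in two rows along y, 0.18 m or more apart in x, with an egg, a lime (both under 50 mm tall) and a flat fork between the rows.
- white_jar_floor (a point): Centre of the round white coaster, a shallow dish fixed to the counter: 68.4 mm across outside, 60.4 mm across inside, rim 10 mm high. The point lies on the top of its inner floor, 4 mm above the counter, so the rim's top is 6 mm above the point; z is up.
- dropper_mid (a point): Centre of the small brown glass bottle with a black rubber dropper cap, on the counter among the jars (not the one on the window sill), half-way up: it stands upright on the counter: 34 mm in diameter, 102 mm tall, loose, about 0.1 kg. The point lies on its axis, 51 mm above its underside; z is up along the axis. Straight body up to 62 mm; above it a 24 mm collar and a 13 mm bulb.
- dropper_floor (a point): Centre of the round black coaster, a shallow dish fixed to the counter: 61.6 mm across outside, 53.6 mm across inside, rim 10 mm high. The point lies on the top of its inner floor, 4 mm above the counter, so the rim's top is 6 mm above the point; z is up.
Mind the look-alikes: they are no part of the job. What is shaped like the part that bears yellow_jar_mid but turquoise is not meant.

How it is judged:
By the outcome, as a careful person would: the job done as asked, in the order asked, and still so for the second after the job is handed in, with the robot touching nothing.
It also fails if it takes over 93 s, if anything falls off the work surface, if the arm or the gripper's body presses on something with over 40 N, if the wrist force passes 120 N, or if a joint passes its speed limit or range.

## Working session

There is one attempt and no reset: what is moved stays moved. The work goes in short steps, Python scripts to look and compute and a shell command to move; the robot and the scene stay as the last step left them, time stands still between calls to the robot, and variables do not carry over. Pictures are saved under pics/ and viewed, at most 14 in all, crops included, and the job is handed in when it is done.

```bash
mkdir -p pics
python3 - <<'E'
from workcell import manip
import cv2
for n in("scene","top"):
    im=manip.capture(n); cv2.imwrite(f"pics/{n}0.png",im[:,:,::-1])
    c=manip.camera_model(n); print(n,c)
    for t in["red_jar_mid","yellow_jar_mid","white_jar_mid","dropper_mid","red_jar_floor","yellow_jar_floor","white_jar_floor","dropper_floor"]:
        print(t,[(round(d["conf"],2),[round(x) for x in d["box"]]) for d in manip.look_for(n,t)[:4]])
s=manip.observe();print(s)
E
```

```text
scene {'K': array([[482.42048744,   0.        , 257.23551934],
       [  0.        , 482.42048744, 191.41652732],
       [  0.        ,   0.        ,   1.        ]]), 'k1': -0.11636332578232322, 'rvec': array([ 1.51796701,  2.27370617, -0.70791415]), 'tvec': array([ 0.25922856, -0.33566771,  1.52803483])}
red_jar_mid [(0.59, [180, 196, 22, 38])]
yellow_jar_mid [(0.89, [182, 118, 23, 33]), (0.81, [172, 142, 18, 31]), (0.71, [222, 217, 19, 34])]
white_jar_mid [(0.62, [218, 138, 20, 37])]
dropper_mid [(0.57, [266, 239, 16, 31])]
red_jar_floor [(0.78, [325, 198, 31, 23])]
yellow_jar_floor [(0.7, [293, 183, 25, 27])]
white_jar_floor [(0.62, [254, 168, 25, 24])]
dropper_floor [(0.64, [302, 264, 28, 21])]
top {'K': array([[389.77245629,   0.        , 257.12540396],
       [  0.        , 389.77245629, 193.8063247 ],
       [  0.        ,   0.        ,   1.        ]]), 'k1': -0.13690085721174375, 'rvec': array([ 1.92144784, -2.29517831,  0.25590276]), 'tvec': array([-0.00443188,  0.54338984,  0.83937618])}
red_jar_mid [(0.89, [278, 136, 19, 31])]
yellow_jar_mid [(0.84, [338, 185, 25, 31]), (0
[... 313 characters left out ...]
 [(0.95, [143, 161, 21, 22])]
{'time': 0.9, 'joint_pos': array([ 1.59759095e+00,  3.84680261e-01,  7.88085027e-03, -2.05308364e-05,
       -1.19400189e+00, -2.58633484e-01]), 'qd': array([-0.00038823, -0.0003458 , -0.0012178 ,  0.00044644, -0.0003757 ,
        0.00133422]), 'tau': array([ 6.87007145e-06, -3.90450847e+01,  1.87627584e+01,  4.22431156e+00,
        1.56504975e-02, -1.76026583e-05]), 'tcp_pos': array([0.14355093, 0.60825731, 0.29225144]), 'eef_rot': array([ 3.12050003e+00, -3.63367501e-01, -2.85704173e-05]), 'force': array([-0.5689165 ,  1.0556643 , -0.31961994]), 'torque': array([-0.03090478, -0.01937487,  0.00069159]), 'finger_force': 0.0, 'gripper_width': 0.08698292868035937}
```

Run:
```python
import cv2
a=cv2.imread("pics/top0.png");cv2.imwrite("pics/top0c.png",cv2.resize(a[110:280,120:400],None,fx=2.8,fy=2.8,interpolation=cv2.INTER_CUBIC))
a=cv2.imread("pics/scene0.png");cv2.imwrite("pics/scene0c.png",cv2.resize(a[90:310,140:380],None,fx=2.7,fy=2.7,interpolation=cv2.INTER_CUBIC))
```

```text
(no output)
```

View pics/top0c.png

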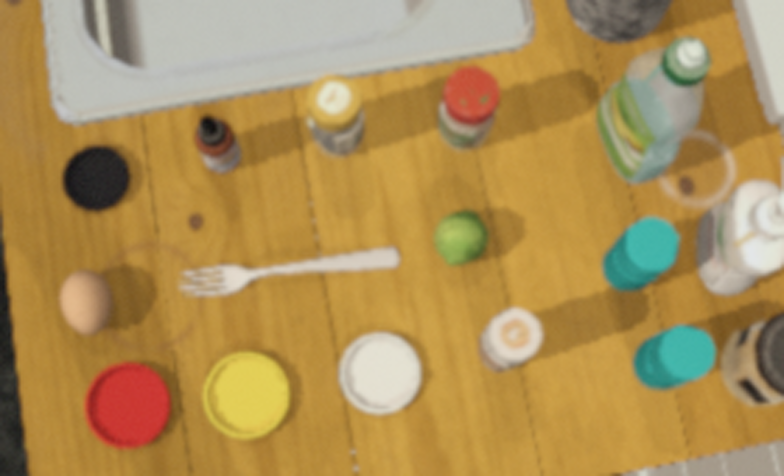

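View pics/scene0c.png

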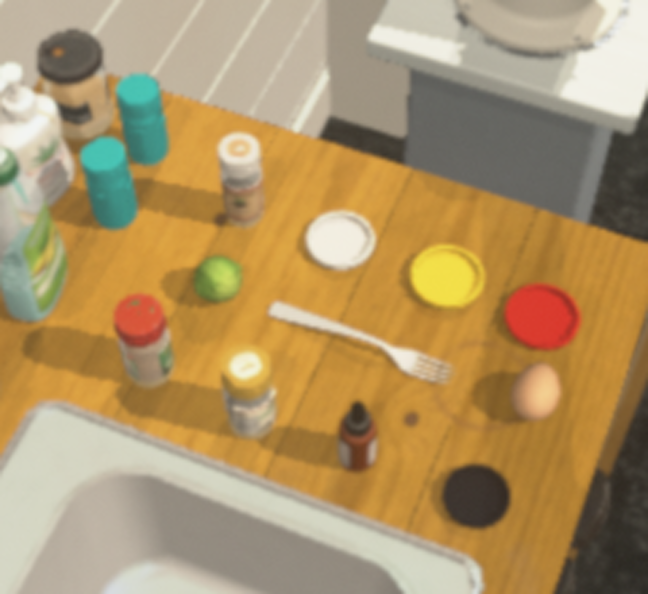

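View pics/top0.png

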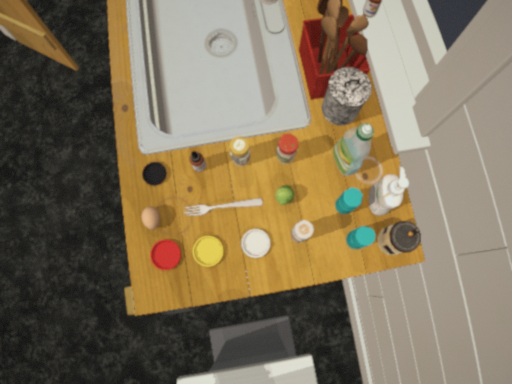

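Yellow candidates, in top-view pixels: (350,200) and (360,238) are turquoise look-alikes. The mustard cap at (240,150) is the one meant, and both crops confirm it. The red jar is at (288,150), the white jar at (302,232) and the dropper at (197,162). Coasters: red (166,254), yellow (208,250), white (256,243), black (154,173).

```bash
cat > h.py <<'E'
import numpy as np,cv2
from scipy.optimize import least_squares
from workcell import manip
G=dict(red_jar_mid=(.046,.097),yellow_jar_mid=(.045,.098),white_jar_mid=(.040,.105),dropper_mid=(.034,.102),
 red_jar_floor=(.074,.010),yellow_jar_floor=(.073,.010),white_jar_floor=(.0684,.010),dropper_floor=(.0616,.010))
def proj(c,P):
    R=cv2.Rodrigues(c["rvec"])[0]; q=P@R.T+c["tvec"]; u=q[:,:2]/q[:,2:]
    u=u*(1+c["k1"]*(u**2).sum(1,keepdims=True)); K=c["K"]
    return u*[K[0,0],K[1,1]]+K[:2,2]
def model(t,xy,z0=0):
    d,h=G[t]; a=np.linspace(0,2*np.pi,60)
    prof=[(0,d/2),(.062,.017),(.070,.012),(.08,.012),(.085,.0065),(.102,.005)] if t=="dropper_mid" else [(0,d/2),(h,d/2)]
    return np.vstack([np.c_[xy[0]+r*np.cos(a),xy[1]+r*np.sin(a),0*a+z+z0] for z,r in prof])
def box(c,t,xy):
    p=proj(c,model(t,xy)); return np.r_[p.min(0),p.max(0)]
def fit(t,obs,x0=(.6,0)):
    B=[(c,np.array([b[0],b[1],b[0]+b[2],b[1]+b[3]])) for c,b in obs]
    f=lambda x:np.concatenate([box(c,t,x)-b for c,b in B])
    r=least_squares(f,x0,loss="soft_l1"); return r.x,f(r.x)
E
cat > m.py <<'E'
from h import *
S=dict(red_jar_mid=[180,196,22,38],yellow_jar_mid=[222,217,19,34],white_jar_mid=[218,138,20,37],dropper_mid=[266,239,16,31],red_jar_floor=[325,198,31,23],yellow_jar_floor=[293,183,25,27],white_jar_floor=[254,168,25,24],dropper_floor=[302,264,28,21])
T=dict(red_jar_mid=[278,136,19,31],yellow_jar_mid=[231,135,19,29],white_jar_mid=[291,223,23,20],dropper_mid=[189,154,14,18],red_jar_floor=[149,241,34,27],yellow_jar_floor=[192,235,34,31],white_jar_floor=[244,227,28,30],dropper_floor=[143,161,21,22])
cs,ct=manip.camera_model("scene"),manip.camera_model("top")
for t in G:
    a=fit(t,[(cs,S[t])]);b=fit(t,[(ct,T[t])]);c=fit(t,[(cs,S[t]),(ct,T[t])])
    print(t,a[0].round(3),b[0].round(3),c[0].round(3),c[1].round())
print(manip.camera_model("wrist"))
E
python3 m.py
```

```text
red_jar_mid [ 0.632 -0.194] [ 0.625 -0.188] [ 0.628 -0.193] [ 1. -0.  2. -2. -0. -2.  3. -1.]
yellow_jar_mid [ 0.643 -0.078] [ 0.649 -0.081] [ 0.646 -0.08 ] [-2. -0. -0.  2. -1.  0.  0.  2.]
white_jar_mid [ 0.431 -0.185] [ 0.426 -0.184] [ 0.428 -0.185] [ 2.  0. -1. -1.  0. -2. -0.  1.]
dropper_mid [0.651 0.036] [0.64  0.031] [0.646 0.034] [ 1. -0. -1. -4. -3. -4.  0. -0.]
red_jar_floor [0.445 0.143] [0.438 0.138] [0.442 0.14 ] [ 1. -3. -2.  0.  0. -4. -2.  1.]
yellow_jar_floor [0.441 0.044] [0.43  0.035] [0.432 0.038] [-2. -2.  1. -4. -0. -1. -3. -1.]
white_jar_floor [ 0.431 -0.073] [ 0.43  -0.084] [ 0.43  -0.079] [-2. -0. -2. -2. -2.  1. -1. -0.]
dropper_floor [0.645 0.143] [0.647 0.143] [0.646 0.143] [ 1. -2. -1.  2. -2. -1.  2.  2.]
{'K': array([[326.63229309,   0.        , 251.65705093],
       [  0.        , 326.63229309, 190.78623057],
       [  0.        ,   0.        ,   1.        ]]), 'k1': 0.02691570845705058, 'rvec': array([-1.82455213,  2.30713577,  0.33971114]), 'tvec': array([ 0.62449051, -0.03571167,  0.39090635])}
```

```bash
python3 -m creep '[[[1,0.6,-0.93,0.1,0.295],[1,0.6,-0.93,0.1,0.295],[1,0.6,-0.93,0.1,0.295],[1,0.6,-0.93,0.1,0.295],[1,0.6,-0.93,0.1,0.295]]]'
python3 -m creep '[[[1,0.6,-0.93,0.1,0],[1,0.6,-0.93,0.1,0],[1,0.6,-0.93,0.1,0],[1,0.6,-0.93,0.1,0],[1,0.6,-0.93,0.1,0]]]'
python3 -m creep '[[[1,0.5,-0.93,0.1,0],[1,0.5,-0.93,0.1,0],[1,0.5,-0.93,0.1,0],[1,0.5,-0.93,0.1,0],[1,0.5,-0.93,0.1,0]]]'
cat > w.py <<'E'
from h import *
import sys
c=manip.camera_model("wrist"); R=cv2.Rodrigues(c["rvec"])[0]; s=manip.observe()
print("t",s["time"],"tcp",s["tcp_pos"].round(4),"cam",(-R.T@c["tvec"]).round(3),"axis",R[2].round(2))
im=manip.capture("wrist"); cv2.imwrite("pics/%s.png"%sys.argv[1],im[:,:,::-1])
for t in sys.argv[2:]:
    for d in manip.look_for("wrist",t)[:3]:
        b=d["box"]; x,r=fit(t,[(c,b)],s["tcp_pos"][:2]); print(t,round(d["conf"],2),np.round(b),x.round(4),r.round())
E
python3 w.py w1 red_jar_mid yellow_jar_mid white_jar_mid dropper_mid red_jar_floor yellow_jar_floor white_jar_floor dropper_floor
```

```text
time: 1.4
tcp_pos: [0.2648, 0.4191, 0.3131]
eef_rot: [-3.141, 0.003, -0.0]
force: [-0.4, 0.9, 0.4]
gripper_width: 0.0869
finger_force: 0.0
time: 1.9
tcp_pos: [0.3846, 0.2334, 0.3331]
eef_rot: [-3.141, 0.005, -0.002]
force: [-0.6, 1.0, 0.1]
gripper_width: 0.0872
finger_force: 0.0
time: 2.4
tcp_pos: [0.485, 0.0468, 0.3528]
eef_rot: [3.141, -0.008, 0.002]
force: [-0.9, 0.6, 0.1]
gripper_width: 0.0871
finger_force: 0.0
t 2.4 tcp [0.485  0.0468 0.3528] cam [0.564 0.046 0.445] axis [-0.29  0.   -0.96]
red_jar_mid 0.7 [145.   1.  53.  54.] [0.6237 0.1258] [-1. -1.  8.  7.]
red_jar_mid 0.56 [424.   0.  88.  53.] [ 0.6208 -0.1788] [-11.  -1.   1.   9.]
red_jar_mid 0.41 [336.   2.  70.  39.] [ 0.6214 -0.0808] [-2. -1.  1. 22.]
yellow_jar_mid 0.95 [336.   1.  72.  40.] [ 0.6223 -0.0808] [-1. -1.  0. 21.]
yellow_jar_mid 0.74 [496. 142.  16.  29.] [ 0.5001 -0.2067] [-73. -19.   1.   2.]
yellow_jar_mid 0.69 [488. 200.  23.  38.] [ 0.4213 -0.2231] [-63. -20.   1.   2.]
white_jar_mid 0.65 [399. 178.  81.  55.] [ 0.429  -0.1838] [ 1. -1. -1.  1.]
dropper_mid 0.96 [256.   1.  27.  35.] [0.6384 0.0277] [-4. -1.  1.  9.]
dropper_mid 0.37 [424.   0.  87.  52.] [ 0.6335 -0.1875] [ 3.  1. -1. -6.]
red_jar_floor 0.81 [158. 164.  54.  46.] [0.4363 0.1394] [-0. -2.  0.  5.]
white_jar_floor 0.9 [316. 168.  47.  47.] [ 0.4297 -0.0762] [-2. -1.  2.  1.]
white_jar_floor 0.61 [400. 179.  79.  58.] [ 0.4089 -0.2315] [22.  2. -3. -8.]
```

View pics/w1.png

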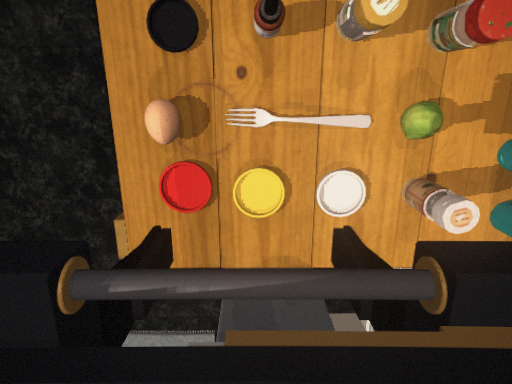

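The wrist view shows the coasters complete: black (173,24), red (186,187), yellow (259,192), white (341,193). The white jar is at (440,205). The back-row jars are cut off at the top, so I'll move forward for one more look.

```bash
python3 -m creep '[[[1,0.55,-0.55,0,0],[1,0.55,-0.55,0,0],[1,0.55,-0.55,0,0],[1,0.55,-0.55,0,0],[1,0.55,-0.55,0,0]]]'
cat > seg.py <<'E'
from h import *
import sys
def seg(im,c,t,x0):
    hsv=cv2.cvtColor(im,cv2.COLOR_RGB2HSV).astype(int); h,s,v=hsv[...,0],hsv[...,1],hsv[...,2]
    m={"r":((h<5)|(h>174))&(s>170)&(v>80),"y":(h>24)&(h<34)&(s>120)&(v>110),"w":(s<70)&(v>120),"d":(v<60)}[t[0]]
    p=proj(c,model(t,x0)); k=np.zeros(m.shape,np.uint8); cv2.fillConvexPoly(k,cv2.convexHull(p.astype(np.int32)),1); k=cv2.dilate(k,np.ones((13,13)))
    m=cv2.morphologyEx((m&(k>0)).astype(np.uint8),cv2.MORPH_OPEN,np.ones((3,3)))
    n,l,st,_=cv2.connectedComponentsWithStats(m); b=st[1+st[1:,4].argmax()]
    return fit(t,[(c,b[:4]-np.array([.5,.5,0,0]))],x0)
C=dict(red_jar_floor=(.438,.139),yellow_jar_floor=(.432,.038),white_jar_floor=(.430,-.078),dropper_floor=(.646,.143))
E
python3 - <<'E'
from seg import *
im=cv2.imread("pics/w1.png")[:,:,::-1].copy(); c=manip.camera_model("wrist")
# camera translated since: rebuild pose from the shift of tcp
R=cv2.Rodrigues(c["rvec"])[0]; d=manip.observe()["tcp_pos"]-np.array([.485,.0468,.3528]); c["tvec"]=c["tvec"]+R@d
for t in C: x,r=seg(im,c,t,C[t]); print(t,x.round(4),r.round(1))
E
python3 w.py w2 red_jar_mid yellow_jar_mid white_jar_mid dropper_mid
python3 - <<'E'
from seg import *
im=cv2.imread("pics/w2.png")[:,:,::-1].copy(); c=manip.camera_model("wrist")
for t in C:
  try: x,r=seg(im,c,t,C[t]); print(t,x.round(4),r.round(1))
  except Exception as e: print(t,e)
E
```

```text
time: 3.35
tcp_pos: [0.5941, -0.06, 0.351]
eef_rot: [3.142, -0.002, -0.003]
force: [-0.1, 0.2, 0.3]
gripper_width: 0.0873
finger_force: 0.0
red_jar_floor [0.4363 0.1394] [-0.7 -1.1  0.7  1.5]
yellow_jar_floor [0.4234 0.0347] [-6.5 -1.9  5.7 12.5]
white_jar_floor [ 0.4266 -0.0781] [-0.4 -0.7  0.4  0.8]
dropper_floor [0.6373 0.1418] [-0.4 -1.6  0.5  4.6]
t 3.35 tcp [ 0.5941 -0.06    0.351 ] cam [ 0.673 -0.061  0.443] axis [-0.29  0.   -0.96]
red_jar_mid 0.85 [329. 105.  70.  49.] [ 0.6324 -0.19  ] [ 2.  0. -1. -0.]
yellow_jar_mid 0.73 [405. 216.  60.  27.] [ 0.5253 -0.2798] [-15. -32.   1.   2.]
yellow_jar_mid 0.59 [247.  97.  43.  44.] [ 0.6453 -0.0776] [-0. -1.  0.  1.]
dropper_mid 0.57 [163. 101.  32.  30.] [0.6459 0.0248] [-2. -1.  4.  1.]
red_jar_floor [0.4364 0.1453] [-2.9 -1.9  5.3 12.1]
yellow_jar_floor attempt to get argmax of an empty sequence
white_jar_floor [ 0.4271 -0.0759] [-0.4 -2.4  0.4 15.7]
dropper_floor [0.6416 0.145 ] [-0.8 -0.4  0.8  0.5]
```

View pics/w2.png

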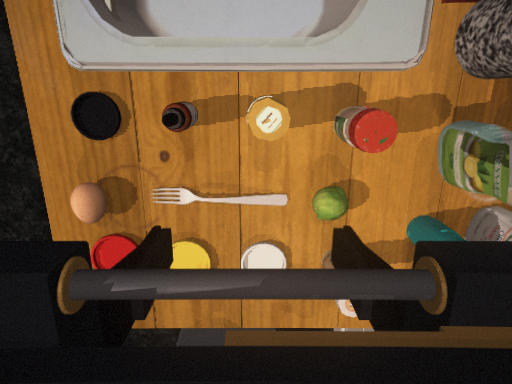

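Wrist view 2: dropper (180,116), yellow jar (268,119), red jar (366,129), black coaster (96,116), and no turquoise jar in the back row. The yellow coaster and dropper boxes need re-fitting from edges read in the pictures.

Run:
```python
from h import *
c=manip.camera_model("wrist"); print(fit("dropper_mid",[(c,[162,101,37,31])],(.646,.03)))
R=cv2.Rodrigues(c["rvec"])[0]; d=manip.observe()["tcp_pos"]-np.array([.485,.0468,.3528]); c["tvec"]=c["tvec"]+R@d
print(fit("yellow_jar_floor",[(c,[233,168,52.5,49.5])],(.43,.04)))
print(fit("red_jar_floor",[(c,[160,161,52.5,51.5])],(.43,.14)))
```

```text
(array([0.64430396, 0.0273866 ]), array([-0.49518222, -0.34258301,  0.60372369,  0.32724084]))
(array([0.42824935, 0.03587102]), array([ 0.11655616, -0.95159156, -0.11641504,  1.08361145]))
(array([0.43690088, 0.13761738]), array([-0.91749215, -0.54234107,  0.97048736,  0.65652586]))
```

```bash
python3 -m creep '[[[1,0.25,0.44,-0.3,0],[1,0.25,0.44,-0.5,0],[1,0.25,0.44,-0.5,0],[1,0.25,0.44,-0.5,0],[1,0.25,0.44,-0.5,0]]]'
python3 -m creep '[[[1,0,0,0,0],[1,0,0,0,0]]]'
python3 w.py w3 dropper_mid dropper_floor
python3 - <<'E'
from seg import *
im=cv2.imread("pics/w3.png")[:,:,::-1].copy(); c=manip.camera_model("wrist")
x,r=seg(im,c,"dropper_floor",(.642,.145)); print(x.round(4),r.round(1))
E
```

```text
time: 4.1
tcp_pos: [0.6432, 0.0293, 0.2522]
eef_rot: [3.141, 0.004, -0.002]
force: [0.3, -0.5, -0.0]
gripper_width: 0.0871
finger_force: 0.0
time: 4.3
tcp_pos: [0.6438, 0.0278, 0.2548]
eef_rot: [-3.141, 0.001, -0.006]
force: [-1.3, -0.2, 0.5]
gripper_width: 0.0871
finger_force: 0.0
t 4.3 tcp [0.6438 0.0278 0.2548] cam [0.722 0.027 0.348] axis [-0.28  0.   -0.96]
dropper_mid 0.8 [238. 155.  31.  47.] [0.6441 0.0259] [-3. -2.  3.  1.]
dropper_floor 0.76 [116. 144.  57.  57.] [0.6405 0.1423] [-2. -0.  2.  1.]
[0.6425 0.1408] [-1.  -1.   1.1  1.4]
```

View pics/w3.png

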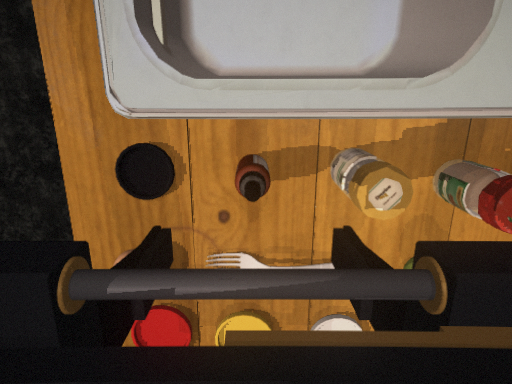

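The dropper sits at (253,177) between the fingers, and the black coaster is at (146,171). Both match the fits, so I'll descend, grip and carry.

```bash
python3 -m creep '[[[1,0,0,-0.2,0],[1,0,0,-0.4,0],[1,0,0,-0.6,0],[1,0,0,-0.72,0],[1,0,0,-0.72,0]]]'
python3 -m creep '[[[-1,0,0,0,0],[-1,0,0,0,0],[-1,0,0,0,0],[-1,0,0,0,0],[-1,0,0,0,0]]]'
python3 -m creep '[[[-1,0,0,0,0],[-1,0,0,0,0]]]'
```

```text
time: 4.95
tcp_pos: [0.6413, 0.0273, 0.1045]
eef_rot: [3.14, -0.002, -0.012]
force: [-0.3, 0.7, -0.2]
gripper_width: 0.0871
finger_force: 0.0
time: 5.45
tcp_pos: [0.6438, 0.0284, 0.1092]
eef_rot: [-3.141, 0.0, -0.002]
force: [0.0, -0.8, -0.2]
gripper_width: 0.0549
finger_force: 0.0
time: 5.65
tcp_pos: [0.6436, 0.0283, 0.1084]
eef_rot: [-3.142, 0.0, -0.0]
force: [-1.2, 1.2, 0.4]
gripper_width: 0.0389
finger_force: 0.0
```

```bash
python3 -m creep '[[[-1,0,0,0,0],[-1,0,0,0,0],[-1,0,0,0,0],[-1,0,0,0,0]]]'
python3 -m creep '[[[-1,0,0,0.1,0],[-1,0,0,0.2,0],[-1,-0.01,0.2,0.2,0],[-1,-0.015,0.4,0.2,0],[-1,-0.015,0.575,0.2,0]]]'
python3 -m creep '[[[-1,0,0,0,0],[-1,0,0,0,0],[-1,0,0,0,0]]]'
python3 w.py w4 dropper_mid dropper_floor
```

```text
time: 6.05
tcp_pos: [0.6435, 0.0283, 0.1082]
eef_rot: [3.142, -0.0, -0.0]
force: [0.2, 0.7, 0.1]
gripper_width: 0.0318
finger_force: 30.0
time: 6.55
tcp_pos: [0.6403, 0.1446, 0.1484]
eef_rot: [-3.141, 0.001, -0.0]
force: [1.0, 0.1, -0.6]
gripper_width: 0.0315
finger_force: 30.0
time: 6.85
tcp_pos: [0.6403, 0.1425, 0.1479]
eef_rot: [3.141, -0.001, -0.001]
force: [0.6, -0.3, -0.7]
gripper_width: 0.0312
finger_force: 30.0
t 6.85 tcp [0.6403 0.1425 0.1479] cam [0.719 0.142 0.24 ] axis [-0.29  0.   -0.96]
dropper_mid 0.92 [220. 195.  66. 126.] [0.6148 0.1411] [ 5. 14. -5. -1.]
dropper_floor 0.68 [212. 159.  83.  70.] [0.6419 0.1405] [-0. -2.  0. 10.]
```

View pics/w4.png

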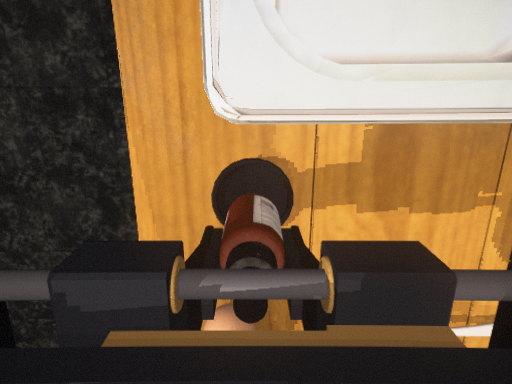

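The dropper is held upright over the black coaster at (253,190). I'll lower it gently.

```bash
python3 -m creep '[[[-1,0,-0.005,-0.08,0],[-1,0,-0.005,-0.14,0],[-1,0,-0.005,-0.165,0],[-1,0,-0.005,-0.175,0],[-1,0,-0.005,-0.178,0]]]'
python3 -m creep '[[[-1,0,0,0,0],[-1,0,0,0,0]]]'
```

```text
time: 7.5
tcp_pos: [0.6407, 0.1422, 0.1125]
eef_rot: [3.141, -0.0, -0.0]
force: [-0.6, 0.2, -0.4]
gripper_width: 0.0315
finger_force: 30.0
time: 7.7
tcp_pos: [0.6409, 0.1424, 0.1132]
eef_rot: [-3.141, -0.0, -0.002]
force: [0.6, 0.3, -0.3]
gripper_width: 0.0315
finger_force: 30.0
```

```bash
python3 -m creep '[[[-1,0,0,-0.004,0],[-1,0,0,-0.004,0],[0.5,0,0,-0.004,0],[0.5,0,0,-0.004,0],[0.5,0,0,-0.004,0]]]'
python3 -m creep '[[[0.5,0,0,0,0],[0.5,0,0,0,0],[0.5,0,0,0,0]]]'
python3 -m creep '[[[0.5,0,0,0.15,0],[1,0,0,0.35,0],[1,0,0,0.5,0],[1,0,0,0.7,0],[1,0,0,0.7,0]]]'
python3 w.py w5 dropper_mid dropper_floor
```

```text
time: 8.2
tcp_pos: [0.6406, 0.1423, 0.1119]
eef_rot: [3.142, -0.0, 0.0]
force: [-0.2, 0.8, 0.1]
gripper_width: 0.0479
finger_force: 0.0
time: 8.5
tcp_pos: [0.6406, 0.1423, 0.1118]
eef_rot: [-3.142, 0.0, -0.0]
force: [0.9, -0.0, -0.2]
gripper_width: 0.0638
finger_force: 0.0
time: 9.0
tcp_pos: [0.6432, 0.1429, 0.2592]
eef_rot: [-3.138, -0.002, -0.02]
force: [0.5, -0.1, -0.5]
gripper_width: 0.085
finger_force: 0.0
t 9.0 tcp [0.6432 0.1429 0.2592] cam [0.721 0.142 0.353] axis [-0.28  0.   -0.96]
dropper_mid 0.71 [237. 158.  35.  46.] [0.642 0.141] [-1. -2.  1.  1.]
dropper_floor 0.96 [229. 146.  53.  50.] [0.6413 0.1394] [-2. -2.  2.  6.]
```

View pics/w5.png

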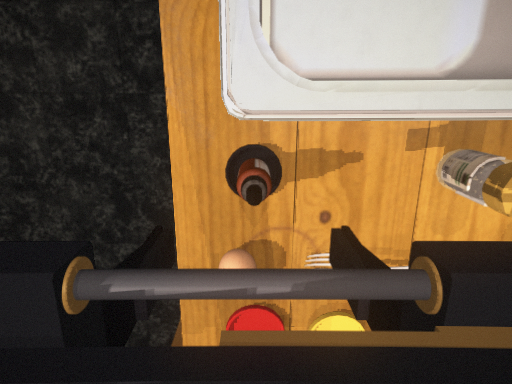

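The dropper stands centred in the black coaster at (253,173). Next is the yellow jar.

```bash
python3 -m creep '[[[1,0.01,-0.25,0,0],[1,0.015,-0.5,0,0],[1,0.015,-0.75,0,0],[1,0.015,-0.98,0,0],[1,0.015,-0.98,0,0]]]'
python3 -m creep '[[[1,0,-0.12,0,0],[1,0,-0.12,0,0],[1,0,-0.12,0,0]]]'
python3 w.py w6 yellow_jar_mid
```

```text
time: 9.65
tcp_pos: [0.6423, -0.0588, 0.2497]
eef_rot: [3.141, -0.011, -0.007]
force: [0.1, 0.4, -1.2]
gripper_width: 0.0868
finger_force: 0.0
time: 9.95
tcp_pos: [0.6431, -0.0776, 0.2504]
eef_rot: [-3.142, 0.001, 0.004]
force: [0.7, 1.3, -0.2]
gripper_width: 0.0869
finger_force: 0.0
t 9.95 tcp [ 0.6431 -0.0776  0.2504] cam [ 0.722 -0.078  0.343] axis [-0.29  0.   -0.96]
yellow_jar_mid 0.78 [225. 148.  53.  74.] [ 0.6443 -0.0779] [-2. -1.  2.  1.]
yellow_jar_mid 0.3 [126. 313.  61.  32.] [0.5219 0.0117] [ -1. -61.   8.   2.]
```

View pics/w6.png

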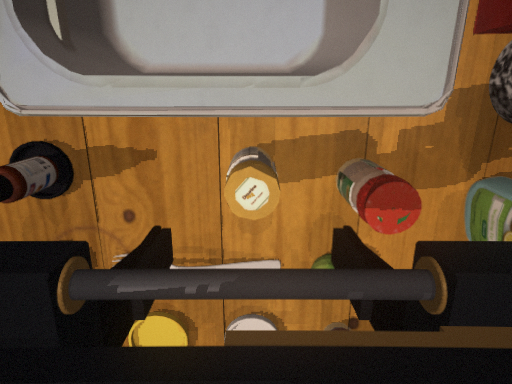

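The yellow-capped jar is at (252,185), centred between the fingers. I'll grip and carry it.

```bash
python3 -m creep '[[[1,0.005,0,-0.2,0],[1,0.005,0,-0.4,0],[1,0.005,0,-0.6,0],[1,0.005,0,-0.65,0],[1,0.005,0,-0.65,0]]]'
python3 -m creep '[[[-1,0,0,0,0],[-1,0,0,0,0],[-1,0,0,0,0],[-1,0,0,0,0],[-1,0,0,0,0]]]'
python3 -m creep '[[[-1,0,0,0,0],[-1,0,0,0,0],[-1,0,0,0,0],[-1,0,0,0,0]]]'
```

```text
time: 10.55
tcp_pos: [0.6439, -0.077, 0.1203]
eef_rot: [3.141, 0.002, -0.006]
force: [0.3, -0.4, 1.2]
gripper_width: 0.0868
finger_force: 0.0
time: 11.05
tcp_pos: [0.6447, -0.0778, 0.1226]
eef_rot: [-3.141, 0.0, -0.002]
force: [-0.0, -1.0, -0.9]
gripper_width: 0.0549
finger_force: 0.0
time: 11.45
tcp_pos: [0.6446, -0.0777, 0.1221]
eef_rot: [3.141, -0.0, 0.0]
force: [-0.4, -0.1, 1.5]
gripper_width: 0.0438
finger_force: 30.0
```

```bash
python3 -m creep '[[[-1,0,0,0.1,0],[-1,0,0,0.25,0],[-1,0,0,0.4,0],[-1,-0.15,0.08,0.4,0],[-1,-0.3,0.16,0.4,0]]]'
python3 -m creep '[[[-1,-0.2,0.1,0,0],[-1,-0.4,0.2,0,0],[-1,-0.6,0.3,0,0],[-1,-0.78,0.41,0,0],[-1,-0.78,0.41,0,0]]]'
python3 -m creep '[[[-1,0,0,-0.1,0],[-1,0,0,-0.2,0],[-1,0,0,-0.2,0],[-1,0,0,-0.2,0]]]'
python3 w.py w7 yellow_jar_floor
```

```text
time: 11.95
tcp_pos: [0.5843, -0.0456, 0.2021]
eef_rot: [-3.141, 0.003, -0.002]
force: [-0.4, -0.2, -1.7]
gripper_width: 0.0435
finger_force: 30.0
time: 12.45
tcp_pos: [0.4239, 0.0368, 0.2014]
eef_rot: [3.142, 0.005, -0.005]
force: [1.3, 0.2, -0.4]
gripper_width: 0.0439
finger_force: 30.0
time: 12.85
tcp_pos: [0.429, 0.0362, 0.1619]
eef_rot: [3.141, -0.0, -0.001]
force: [-0.1, 0.0, -0.4]
gripper_width: 0.0442
finger_force: 30.0
t 12.85 tcp [0.429  0.0362 0.1619] cam [0.508 0.036 0.254] axis [-0.29  0.   -0.96]
yellow_jar_floor 0.74 [203. 151.  92.  67.] [0.4287 0.0378] [-1. -2.  1. 22.]
yellow_jar_floor 0.56 [352. 153.  90.  85.] [ 0.4266 -0.0778] [-6. -1.  2.  5.]
```

View pics/w7.png

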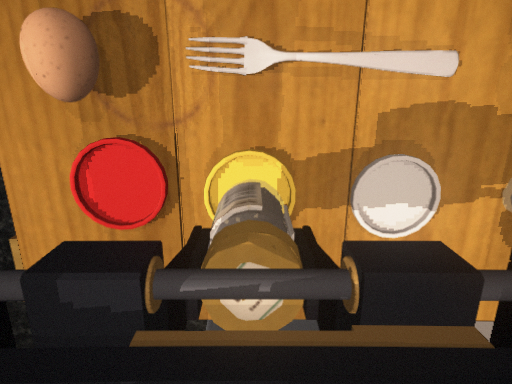

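The yellow jar hangs over the yellow coaster (250,195). It is about 1 mm off, so I'll lower it and release.

```bash
python3 -m creep '[[[-1,0,0.005,-0.08,0],[-1,0,0.005,-0.14,0],[-1,0,0.005,-0.165,0],[-1,0,0.005,-0.176,0],[-1,0,0.005,-0.18,0]]]'
python3 -m creep '[[[-1,0,0,0,0],[-1,0,0,0,0],[0.6,0,0,0,0],[0.6,0,0,0,0],[0.6,0,0,0,0]]]'
python3 -m creep '[[[0.6,0,0,0,0],[0.6,0,0,0,0],[0.6,0,0,0,0]]]'
python3 -m creep '[[[0.6,0,0,0.15,0],[1,0,0,0.35,0],[1,0,0,0.5,0],[1,0,0,0.65,0],[1,0,0,0.65,0]]]'
python3 w.py w8 yellow_jar_mid yellow_jar_floor red_jar_floor white_jar_floor
python3 - <<'E'
from seg import *
im=cv2.imread("pics/w8.png")[:,:,::-1].copy(); c=manip.camera_model("wrist")
for t in("red_jar_floor","white_jar_floor"): x,r=seg(im,c,t,C[t]); print(t,x.round(4),r.round(1))
E
```

```text
time: 13.45
tcp_pos: [0.429, 0.0374, 0.1263]
eef_rot: [-3.141, 0.0, -0.001]
force: [-0.1, -0.5, -1.2]
gripper_width: 0.0437
finger_force: 30.0
time: 13.95
tcp_pos: [0.4287, 0.0373, 0.1261]
eef_rot: [-3.141, -0.0, -0.001]
force: [0.7, 0.5, -0.2]
gripper_width: 0.0602
finger_force: 0.0
time: 14.25
tcp_pos: [0.4286, 0.0373, 0.1259]
eef_rot: [-3.142, 0.0, -0.0]
force: [-0.4, 0.3, -0.2]
gripper_width: 0.0691
finger_force: 0.0
time: 14.75
tcp_pos: [0.4306, 0.038, 0.26]
eef_rot: [-3.138, -0.001, -0.015]
force: [-0.5, 0.4, -0.2]
gripper_width: 0.0857
finger_force: 0.0
t 14.75 tcp [0.4306 0.038  0.26  ] cam [0.508 0.037 0.353] axis [-0.28  0.   -0.96]
yellow_jar_mid 0.93 [228. 152.  50.  72.] [0.4276 0.0369] [-3. -0.  3.  0.]
red_jar_floor 0.86 [125. 130.  72.  64.] [0.4376 0.1356] [ 0. -2. -0.  3.]
white_jar_floor 0.83 [327. 141.  65.  63.] [ 0.4282 -0.0786] [-1. -0.  1.  0.]
red_jar_floor [0.4337 0.1351] [-1.7 -0.9  2.   1.3]
white_jar_floor [ 0.4227 -0.0786] [-1.8 -0.9  1.5  1.3]
```

View pics/w8.png

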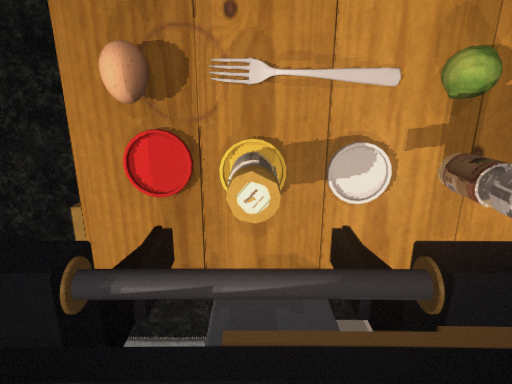

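The yellow jar stands in its coaster at (253,180). Red coaster is at (158,163), white coaster at (360,172). Now the white jar.

```bash
python3 -m creep '[[[1,0,-0.25,0,0],[1,0,-0.5,0,0],[1,0,-0.75,0,0],[1,0,-0.98,0,0],[1,0,-0.98,0,0]]]'
python3 -m creep '[[[1,0,-0.12,0,0],[1,0,-0.12,0,0],[1,0,-0.12,0,0]]]'
python3 w.py w9 white_jar_mid white_jar_floor yellow_jar_mid
```

```text
time: 15.5
tcp_pos: [0.4276, -0.1628, 0.2543]
eef_rot: [3.141, -0.012, -0.005]
force: [-0.7, 0.9, -1.1]
gripper_width: 0.0872
finger_force: 0.0
time: 15.8
tcp_pos: [0.4282, -0.1825, 0.2549]
eef_rot: [-3.141, 0.001, 0.003]
force: [-0.2, -0.9, -0.1]
gripper_width: 0.0869
finger_force: 0.0
t 15.8 tcp [ 0.4282 -0.1825  0.2549] cam [ 0.507 -0.183  0.347] axis [-0.29  0.   -0.96]
white_jar_mid 0.83 [224. 147.  56.  73.] [ 0.43   -0.1829] [ 2.  1. -2. -0.]
white_jar_floor 0.93 [122. 136.  67.  64.] [ 0.4279 -0.08  ] [ 0. -0. -0.  0.]
yellow_jar_mid 0.87 [345. 178.  94.  84.] [ 0.3927 -0.3138] [ 4.  1. -1. -1.]
yellow_jar_mid 0.67 [352.  95.  96.  60.] [ 0.4818 -0.3069] [-3. -1.  1.  1.]
yellow_jar_mid 0.61 [  0. 149.  68.  65.] [ 0.4325 -0.0076] [-1. -6. 42.  2.]
```

View pics/w9.png

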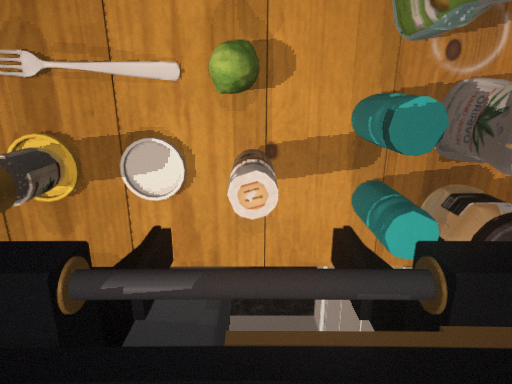

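The white jar is at (252,185), and the turquoise look-alikes at (400,122) and (397,218) are well clear. Grip.

```bash
python3 -m creep '[[[1,0.005,0,-0.2,0],[1,0.005,0,-0.4,0],[1,0.005,0,-0.58,0],[1,0.005,0,-0.64,0],[1,0.005,0,-0.64,0]]]'
python3 -m creep '[[[-1,0,0,0,0],[-1,0,0,0,0],[-1,0,0,0,0],[-1,0,0,0,0],[-1,0,0,0,0]]]'
python3 -m creep '[[[-1,0,0,0,0],[-1,0,0,0,0],[-1,0,0,0,0],[-1,0,0,0,0],[-1,0,0,0,0]]]'
python3 -m creep '[[[-1,0,0,0.1,0],[-1,0,0,0.2,0],[-1,0,0.1,0.2,0],[-1,0,0.3,0.2,0],[-1,-0.01,0.52,0.2,0]]]'
python3 -m creep '[[[-1,0,0,0,0],[-1,0,0,0,0],[-1,0,0,0,0]]]'
python3 w.py w10 white_jar_floor white_jar_mid
```

```text
time: 16.5
tcp_pos: [0.4284, -0.1819, 0.126]
eef_rot: [-3.141, -0.002, 0.008]
force: [0.4, 0.4, 0.1]
gripper_width: 0.0871
finger_force: 0.0
time: 17.0
tcp_pos: [0.4297, -0.1827, 0.1284]
eef_rot: [3.142, -0.0, 0.002]
force: [-0.7, 0.2, -0.6]
gripper_width: 0.0547
finger_force: 0.0
time: 17.5
tcp_pos: [0.4296, -0.1828, 0.1279]
eef_rot: [3.141, -0.0, 0.0]
force: [0.1, -0.8, 0.3]
gripper_width: 0.04
finger_force: 30.0
time: 18.0
tcp_pos: [0.4274, -0.0781, 0.1676]
eef_rot: [-3.141, 0.005, 0.0]
force: [0.9, -0.1, -1.2]
gripper_width: 0.0399
finger_force: 30.0
time: 18.3
tcp_pos: [0.4274, -0.0791, 0.1676]
eef_rot: [3.142, -0.001, -0.001]
force: [-0.2, 0.2, -0.2]
gripper_width: 0.0396
finger_force: 30.0
t 18.3 tcp [ 0.4274 -0.0791  0.1676] cam [ 0.506 -0.08   0.26 ] axis [-0.29  0.   -0.96]
white_jar_floor 0.57 [206. 149.  86.  69.] [ 0.43   -0.0776] [ 0. -2. -0. 13.]
white_jar_mid 0.78 [203. 184.  97. 149.] [ 0.3964 -0.0799] [ 13.  20. -12.  -1.]
```

View pics/w10.png

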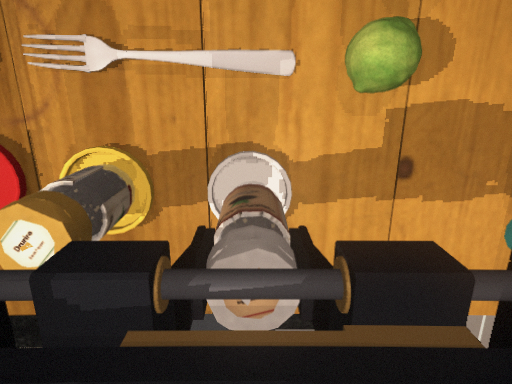

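The white jar is over its coaster (250,190). I'll lower and release it, then check the clearance of the green bottle beside the red jar.

```bash
python3 -m creep '[[[-1,0,0.005,-0.08,0],[-1,0,0.005,-0.14,0],[-1,0,0.005,-0.165,0],[-1,0,0.005,-0.176,0],[-1,0,0.005,-0.18,0]]]'
python3 -m creep '[[[-1,0,0,0,0],[-1,0,0,0,0],[0.6,0,0,0,0],[0.6,0,0,0,0],[0.6,0,0,0,0]]]'
python3 -m creep '[[[0.6,0,0,0,0],[0.6,0,0,0,0],[0.6,0,0,0,0]]]'
python3 -m creep '[[[0.6,0,0,0.15,0],[1,0,0,0.35,0],[1,0,0,0.5,0],[1,0,0,0.62,0],[1,0,0,0.62,0]]]'
python3 w.py w11 white_jar_mid white_jar_floor yellow_jar_mid
python3 - <<'E'
from h import *
def ray(c,u,z):
    K=c["K"]; f=lambda p:proj(c,np.array([[p[0],p[1],z]]))[0]-u
    return least_squares(f,(.6,-.2)).x.round(3)
ct,cs=manip.camera_model("top"),manip.camera_model("scene")
for u in[(336,155),(347,174),(353,172)]: print("top",u,ray(ct,u,0),ray(ct,u,.12))
for u in[(140,190),(153,208),(164,188)]: print("scene",u,ray(cs,u,0),ray(cs,u,.12))
E
```

```text
time: 18.95
tcp_pos: [0.4277, -0.0781, 0.1319]
eef_rot: [3.141, -0.001, 0.0]
force: [-0.5, -1.0, -0.1]
gripper_width: 0.0396
finger_force: 30.0
time: 19.45
tcp_pos: [0.4278, -0.0776, 0.1322]
eef_rot: [-3.142, -0.0, -0.001]
force: [0.7, -0.2, 0.1]
gripper_width: 0.0562
finger_force: 0.0
time: 19.75
tcp_pos: [0.4276, -0.0777, 0.1319]
eef_rot: [3.142, -0.0, 0.0]
force: [0.5, 0.4, -0.2]
gripper_width: 0.0688
finger_force: 0.0
time: 20.25
tcp_pos: [0.4293, -0.0776, 0.2594]
eef_rot: [-3.141, -0.001, -0.013]
force: [0.5, 0.5, -0.9]
gripper_width: 0.0856
finger_force: 0.0
t 20.25 tcp [ 0.4293 -0.0776  0.2594] cam [ 0.507 -0.078  0.353] axis [-0.28  0.   -0.96]
white_jar_mid 0.96 [226. 155.  51.  70.] [ 0.4261 -0.0777] [ 0. -1. -0.  0.]
white_jar_mid 0.42 [221. 138.  62.  50.] [ 0.4571 -0.0782] [  5. -12.  -5.   1.]
white_jar_mid 0.19 [109. 137.  70.  67.] [0.4444 0.0135] [-1.  0.  6. -0.]
white_jar_floor 0.79 [222. 140.  59.  47.] [ 0.4286 -0.077 ] [-2. -2.  2. 15.]
yellow_jar_mid 0.73 [449.  99.  62.  51.] [ 0.4832 -0.2518] [-53.  -3.   1.   6.]
yellow_jar_mid 0.64 [ 80. 150.  88.  72.] [0.4278 0.0379] [ 1. -0. -1.  0.]
yellow_jar_mid 0.6 [444. 183.  68.  59.] [ 0.4094 -0.2678] [-42. -16.   1.   2.]
top (336, 155) [ 0.611 -0.318] [ 0.577 -0.285]
top (347, 174) [ 0.558 -0.334] [ 0.53  -0.299]
top (353, 172) [ 0.56 -0.35] [ 0.532 -0.313]
scene (140, 190) [ 0.59  -0.382] [ 0.651 -0.316]
scene (153, 208) [ 0.627 -0.319] [ 0.684 -0.26 ]
scene (164, 188) [ 0.559 -0.323] [ 0.624 -0.264]
```

White and yellow jars both check out on their coasters. The green bottle starts at y ≈ -0.318 and the gripper body would reach -0.285, so there is room. Now the red jar.

```bash
python3 -m creep '[[[1,0.2,-0.1,0,0],[1,0.4,-0.2,0,0],[1,0.6,-0.33,0,0],[1,0.8,-0.45,0,0],[1,1.0,-0.56,0,0]]]'
python3 -m creep '[[[1,0.01,0,0,0],[1,0.01,0,0,0],[1,0.01,0,0,0]]]'
python3 w.py w12 red_jar_mid white_jar_mid
```

```text
time: 20.95
tcp_pos: [0.6286, -0.191, 0.2534]
eef_rot: [-3.141, 0.001, 0.006]
force: [0.3, 0.6, 0.2]
gripper_width: 0.0869
finger_force: 0.0
time: 21.25
tcp_pos: [0.6285, -0.1893, 0.2547]
eef_rot: [-3.141, -0.0, 0.004]
force: [-0.2, 0.0, -0.5]
gripper_width: 0.0874
finger_force: 0.0
t 21.25 tcp [ 0.6285 -0.1893  0.2547] cam [ 0.708 -0.19   0.347] axis [-0.29  0.   -0.96]
red_jar_mid 0.93 [224. 144.  53.  72.] [ 0.6324 -0.1889] [-2. -1.  2.  1.]
white_jar_mid 0.63 [135. 314.  44.  36.] [ 0.502  -0.1059] [ -1. -58.  19.   2.]
```

View pics/w12.png

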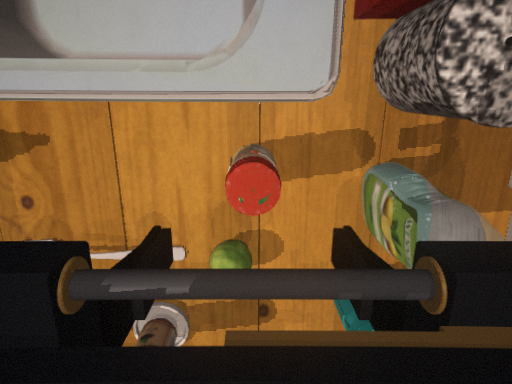

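The red jar is at (253,180) with a clear gap to the green bottle at (365,205). Grip and carry it high.

```bash
python3 -m creep '[[[1,0.015,0,-0.2,0],[1,0.015,0,-0.4,0],[1,0.015,0,-0.6,0],[1,0.015,0,-0.66,0],[1,0.015,0,-0.66,0]]]'
python3 -m creep '[[[-1,0,0,0,0],[-1,0,0,0,0],[-1,0,0,0,0],[-1,0,0,0,0],[-1,0,0,0,0]]]'
python3 -m creep '[[[-1,0,0,0,0],[-1,0,0,0,0],[-1,0,0,0,0],[-1,0,0,0,0]]]'
python3 -m creep '[[[-1,0,0,0.1,0],[-1,0,0,0.25,0],[-1,0,0,0.45,0],[-1,0,0,0.65,0],[-1,0,0,0.65,0]]]'
```

```text
time: 21.9
tcp_pos: [0.6315, -0.1894, 0.1227]
eef_rot: [-3.142, -0.001, 0.006]
force: [0.4, -0.4, 0.8]
gripper_width: 0.0873
finger_force: 0.0
time: 22.4
tcp_pos: [0.6327, -0.1898, 0.1246]
eef_rot: [3.142, -0.0, 0.002]
force: [1.0, -0.6, 0.7]
gripper_width: 0.0547
finger_force: 0.0
time: 22.8
tcp_pos: [0.6326, -0.1898, 0.1241]
eef_rot: [3.141, -0.0, 0.0]
force: [-0.5, -0.4, 1.5]
gripper_width: 0.045
finger_force: 29.9
time: 23.3
tcp_pos: [0.6352, -0.1904, 0.2609]
eef_rot: [3.139, 0.001, 0.02]
force: [1.2, 0.3, 0.2]
gripper_width: 0.0449
finger_force: 30.0
```

```bash
python3 -m creep '[[[-1,-0.1,0.2,0,0],[-1,-0.2,0.4,0,0],[-1,-0.3,0.6,0,0],[-1,-0.4,0.8,0,0],[-1,-0.5,0.98,0,0]]]'
python3 -m creep '[[[-1,-0.15,0.2,0,0],[-1,-0.3,0.4,0,0],[-1,-0.48,0.655,0,0],[-1,-0.48,0.655,0,0],[-1,-0.48,0.655,0,0]]]'
python3 -m creep '[[[-1,0,0,-0.15,0],[-1,0,0,-0.3,0],[-1,0,0,-0.45,0],[-1,0,0,-0.45,0],[-1,0,0,-0.45,0]]]'
python3 w.py w13 red_jar_floor red_jar_mid
python3 - <<'E'
from seg import *
im=cv2.imread("pics/w13.png")[:,:,::-1]; hsv=cv2.cvtColor(im.copy(),cv2.COLOR_RGB2HSV)
h,s,v=[hsv[...,i].astype(int) for i in range(3)]
m=(((h<5)|(h>174))&(s>170)&(v>70)).astype(np.uint8); n,l,st,_=cv2.connectedComponentsWithStats(m); print([x for x in st[1:].tolist() if x[4]>100])
c=manip.camera_model("wrist")
for x in[(.4363,.137)]: print(box(c,"red_jar_floor",x).round())
E
```

```text
time: 23.8
tcp_pos: [0.531, 0.0078, 0.2528]
eef_rot: [-3.142, 0.0, 0.003]
force: [0.4, 0.2, 0.1]
gripper_width: 0.045
finger_force: 30.0
time: 24.3
tcp_pos: [0.4353, 0.1384, 0.2535]
eef_rot: [3.142, 0.006, -0.001]
force: [-0.7, 0.1, -1.6]
gripper_width: 0.045
finger_force: 30.0
time: 24.8
tcp_pos: [0.4373, 0.1366, 0.1638]
eef_rot: [3.14, -0.002, -0.001]
force: [-0.7, 0.8, 0.2]
gripper_width: 0.0448
finger_force: 30.0
t 24.8 tcp [0.4373 0.1366 0.1638] cam [0.516 0.136 0.256] axis [-0.29 -0.   -0.96]
red_jar_floor 0.76 [199. 148.  96.  72.] [0.4391 0.1396] [ 1. -3. -1. 17.]
red_jar_mid 0.61 [196. 178. 104. 153.] [0.4073 0.1385] [ 10.  23. -12.  -2.]
[[201, 148, 93, 74, 3222], [202, 219, 101, 50, 3843], [202, 300, 100, 30, 1935]]
[206. 150. 299. 241.]
```

```bash
python3 -m creep '[[[-1,0.005,0.014,-0.08,0],[-1,0.005,0.014,-0.14,0],[-1,0.005,0.014,-0.165,0],[-1,0.005,0.014,-0.176,0],[-1,0.005,0.014,-0.18,0]]]'
python3 -m creep '[[[-1,0,0,0,0],[-1,0,0,0,0],[0.6,0,0,0,0],[0.6,0,0,0,0],[0.6,0,0,0,0]]]'
python3 -m creep '[[[0.6,0,0,0,0],[0.6,0,0,0,0],[0.6,0,0,0,0]]]'
python3 -m creep '[[[0.6,0,0,0.15,0],[1,0,0,0.35,0],[1,0,0,0.5,0],[1,0,0,0.7,0],[1,0,0,0.7,0]]]'
python3 -m creep '[[[1,0.2,-0.2,0.2,0],[1,0.3,-0.4,0.4,0],[1,0.3,-0.5,0.5,0],[1,0.3,-0.5,0.5,0],[1,0.3,-0.5,0.5,0]]]'
python3 w.py w14 red_jar_mid yellow_jar_mid white_jar_mid dropper_mid red_jar_floor
python3 - <<'E'
from h import *
cam={n:manip.camera_model(n) for n in("top","scene")}
P=dict(red_jar_mid=(.438,.139),yellow_jar_mid=(.4285,.037),white_jar_mid=(.4277,-.078),dropper_mid=(.641,.142))
for n in cam:
    im=manip.capture(n); cv2.imwrite(f"pics/{n}9.png",im[:,:,::-1])
    for t in P:
        print(n,t,[(round(d["conf"],2),fit(t,[(cam[n],d["box"])],P[t])[0].round(3).tolist(),np.round(d["box"]).tolist()) for d in manip.look_for(n,t)[:3]],box(cam[n],t,P[t]).round())
E
```

```text
time: 25.45
tcp_pos: [0.438, 0.1403, 0.1285]
eef_rot: [-3.141, -0.0, -0.002]
force: [-0.0, -0.6, -1.1]
gripper_width: 0.045
finger_force: 30.0
time: 25.95
tcp_pos: [0.4377, 0.1402, 0.1281]
eef_rot: [-3.141, 0.0, -0.001]
force: [0.0, -0.1, 0.1]
gripper_width: 0.0614
finger_force: 0.0
time: 26.25
tcp_pos: [0.4376, 0.1401, 0.1279]
eef_rot: [-3.142, 0.0, -0.0]
force: [-0.1, 0.5, 0.2]
gripper_width: 0.0694
finger_force: 0.0
time: 26.75
tcp_pos: [0.4399, 0.1414, 0.2734]
eef_rot: [-3.135, -0.002, -0.017]
force: [0.2, -0.3, -0.5]
gripper_width: 0.0858
finger_force: 0.0
time: 27.25
tcp_pos: [0.4978, 0.0393, 0.3681]
eef_rot: [-3.141, 0.004, -0.002]
force: [0.3, -0.8, -0.7]
gripper_width: 0.0871
finger_force: 0.0
t 27.25 tcp [0.4978 0.0393 0.3681] cam [0.576 0.038 0.461] axis [-0.29  0.   -0.96]
red_jar_mid 0.8 [148. 178.  50.  56.] [0.435  0.1407] [-1. -0.  1.  0.]
yellow_jar_mid 0.76 [236. 185.  37.  56.] [0.4262 0.0356] [-0. -1.  0.  1.]
yellow_jar_mid 0.65 [477. 203.  32.  36.] [ 0.4263 -0.2412] [-50. -20.   1.   3.]
yellow_jar_mid 0.59 [481. 150.  31.  32.] [ 0.4972 -0.228 ] [-55. -16.   1
[... 386 characters left out ...]
, 30.0]), (0.59, [0.385, -0.316], [347.0, 228.0, 30.0, 25.0])] [193. 238. 218. 261.]
top white_jar_mid [(0.76, [0.424, -0.075], [245.0, 233.0, 18.0, 18.0])] [247. 230. 265. 252.]
top dropper_mid [] [141. 161. 161. 181.]
scene red_jar_mid [(0.8, [0.434, 0.132], [330.0, 177.0, 20.0, 37.0])] [331. 179. 354. 215.]
scene yellow_jar_mid [(0.95, [0.478, -0.307], [170.0, 140.0, 21.0, 34.0]), (0.92, [0.39, -0.313], [182.0, 116.0, 21.0, 35.0]), (0.75, [0.428, 0.041], [299.0, 165.0, 18.0, 34.0])] [296. 164. 316. 200.]
scene white_jar_mid [(0.78, [0.428, -0.079], [256.0, 150.0, 19.0, 36.0])] [258. 150. 273. 185.]
scene dropper_mid [(0.7, [0.637, 0.137], [307.0, 251.0, 17.0, 26.0])] [309. 253. 326. 280.]
```

All four fit as upright cylinders within a few mm of their coaster centres, and the gripper is clear. Handing in.

```bash
python3 -c "
from workcell import manip
print(manip.close_job())"
```

```text
the job is handed in; nothing more can be done
None
```

The red, yellow and white jars and the dropper bottle were each set down and released on the coaster matching their caps, and the job was handed in at about 28 s; final camera fits put all four upright within a few mm of centre (red by fits only, as I had used all 14 picture views).

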